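Start the tube shaker at its key deck

ROBOT

A 6-joint arm with a two-finger parallel gripper is mounted at the origin on the work surface. World frame = base frame: x ahead of the robot, y to its left, z up, the work surface at z = 0. Lengths are in m, angles in rad, forces in N, time in s.
With the tool pointing down it reaches from about 0.3 to 0.75 m from the base axis. Payload 8.5 kg.
Tool frame: the origin (TCP) lies midway between the tips of the shut fingers; the grasp point (between the pads) lies behind it (env.grasp_offset is the y of the grasp point in the tool frame, in m); y points along the fingers, x is the direction in which the jaws open and shut, and the axes are right-handed (so a half turn about y gives the same grasp; the last joint's range is limited). The gripper opens to 85 mm and grips with 20 to 120 N. Pads are 22 mm wide; open, the fingers measure 114 mm over their backs; the gripper's body (76 mm by 85 mm) begins 54 mm behind the grasp point. The pads swing forward as they close: fully open they stand 13 mm farther back than shut.
Start: joints at [1.065, 0.381, 1.297, -0, 1.464, -0.215], TCP at [0.158, 0.527, 0.231] pointing down, gripper open.
Joint ranges: [-3.11, 3.11], [-0.89, 2.33], [0.22, 2.48], [-1.42, 4.56], [0.17, 2.85], [-2.88, 2.88]. Speed limits (rad/s): [2.39, 2.39, 3.14, 3.14, 3.14, 3.14].

INTERFACE

Orientations are given as a 3x3 rotation matrix whose columns are the frame's x, y, z axes.
In Python, from cell import env gives the robot as it stands.
- The arm moves only by the tool servo_tool, never from a script. Its argument "increments" is a list of rows, each an object of numbers: "tx", "ty", "tz": the shift along the tool's x, y, z in mm; "twist": the turn about the tool's y in degrees; "gripper": the finger opening in mm, from 0 to 85.4. In form: [{"tx": .., "ty": .., "tz": .., "twist": .., "gripper": ..}, ...]. A call has 1 to 20 rows; each row is the pose to reach, as a shift and turn from the pose commanded when the call began, along the tool's axes at that moment; what a row does not reach only later rows make up. A row lasts 1/12 s, in which the tool goes at most 41.7 mm and 7.16 degrees, less where a joint would pass 70% of its speed; a pose out of reach is approached as far as the arm can. A call with a gripper value outside its range is refused whole. The fingers move at their own pace and stop on an object; the grip force is fixed at half the most. Time passes only in rows, so rows that repeat a pose let the fingers close. It gives the time, the measured TCP pose, the force and the opening at its end, in the units of the state.
- env.state(): the state, without advancing time (a new reading comes with each control period).
- env.snapshot(name): name is "side" or "top" or "wrist"; returns a dict with "pixels" (384x512x3 uint8, red, green, blue), "depth" (384x512 float32, m along the optical axis (not along the pixel's ray), 0 where there is no reading), "camera_matrix" (3x3 intrinsics, pixels), "R" (3x3) and "t" (3): a world point X has camera coordinates R X + t. Camera axes: x right, y down, z forward; pixel columns grow to the right and rows downward; lengths in m; the calibration is good to about 2 mm. A picture is of the moment at which its call begins.
- env.finish_job(): hands the job in, once; it reports no verdict.
Trained networks look in a picture, given as the dict that the camera call returned (one of the last four; its "shot" number tells which), for a name from the list of things; names that differ only in an ending like _2 or _b are one class to them, and where a whole thing is asked for, a point or a joint stands for the part that bears it (a point fixed in the world has none). Each returns a list of dicts, best first, with "conf" (0 to 1); they miss things now and then, are a little off and sometimes report something else, mostly with a low value. They report only what shows in the picture. A call takes as long as a camera call.
- env.cut_out(picture, target): "pixels" (384x512 bool, what is visible of it) and "bbox" ([left, top, right, bottom] in pixels, round what is visible of it).
- env.pinpoint(picture, target): "centre" ([row, column] in pixels: a listed point, or the origin of a listed thing).
The state is a dict: "clock": time; "joint_pos": joint angles; "joint_vel": joint speeds; "joint_efforts": joint torques, N m; "ee_pos": TCP position; "orientation": TCP orientation; "ft_force": force on the tool from outside, world axes, zero at the start; "wrist_torque": the same for the moment, N m; "opening": finger opening in m.
Only numpy, scipy, OpenCV 4.12 (cv2) and the standard library are available. Lean on these libraries where they do the work, as an engineer would, in place of code of your own. Each camera call takes 0.05 s, during which the arm holds its last target.

TASK

Start the tube shaker with closed fingers: first press the raised end of the rocker switch fully over to turn the power on, then push the long bar key fully down to clamp the platform, then push the large round key fully down to set it running. Leave the small square heater key up, press the others only in that order, and leave the vials, jar and bottle where they stand; nothing is to be picked up.

Things in the scene. Friction and masses are not known exactly. Their poses are not given: they have to be found in the camera images.
- shaker: Cream tube shaker, fixed. Origin on the bench under the centre of its key deck; z up, y towards its platform. Deck 200 (x) x 160 mm (y), top 60 mm high. Platform 186 mm square, 50 mm high, centred at y +185 mm. Four white controls in black bezels (76 x 60 mm, 4 mm high) on the deck at x +-43, y +-34 mm: which is at which place differs each time, all keep the shaker's yaw.
- rocker (a joint): White rocker, 42 mm wide (y), two flat halves each 28 mm long (x) in a shallow V with a black groove between; pivot mid-bezel, 7 mm above the deck. 0 rad = off: -x half level, +x half raised by 0.40 rad. Grows as the +x half is pressed; 0.40 = on, at its stop, +x half level. Friction 0.05 N m (3 N at the press point), stays where left; starts at 0 to 0.04.
- rocker_press (a point): Point on the surface of the rocker's +x half (raised when off), 18 mm from the pivot, mid-width; where to press. It moves with the rocker: 14 mm above the deck when off, 7 mm when on.
- bar_key (a joint): Long bar key (platform clamp), m pressed down: 0 = up, 0.008 = fully down. Slides straight down against 3 N of friction and stays where left, no spring; its top is 14 mm above the deck when up, 6 mm (2 mm above the bezel) when fully down. The start may be up to 0.001.
- bar_key_top (a point): Centre of the top of the long white bar key, 66 mm (along the shaker's x) by 18 mm. Moves with the key.
- round_key (a joint): Large round key (run), m pressed down: 0 = up, 0.008 = fully down. Slides straight down against 3 N of friction and stays where left, no spring; its top is 14 mm above the deck when up, 6 mm (2 mm above the bezel) when fully down. The start may be up to 0.001.
- round_key_top (a point): Centre of the top of the large round white key, 40 mm in diameter. Moves with the key.
- square_key (a joint): Small square key (heater), to be left up; m pressed down, 0 = up. Slides as the others do.
- square_key_top (a point): Centre of the top of the small square white key, 22 x 22 mm.
- rack: Loose cream vial rack, 165 mm long by 46 mm, holding three blue-capped vials, 78 mm high in all, standing on the shaker's platform. Leave alone. Origin at its underside's centre.
- vial: Loose blue-capped vial, 30 mm wide, 64 mm high, standing on the platform between the rack and the key deck. Leave alone. Origin at its underside's centre.
- jar: Loose brown glass jar with a white lid, 66 mm wide, 100 mm high, on the bench at the deck's other side (-y). Leave alone. Origin at its underside's centre.
- bottle: Loose white plastic bottle, 60 mm wide, 140 mm high, on the bench beyond the platform (+y). Leave alone. Origin at its underside's centre.

How it is judged:
On the way, in this order (a step that is already met when the one before it is completed fails the run):
1. the rocker is pressed over to on (value of joint rocker above 0.34 rad), for 0.2 s.
2. the long bar key is pushed down (value of joint bar_key above 0.006 m), for 0.2 s.
3. the large round key is pushed down (value of joint round_key above 0.006 m), for 0.2 s.
At the end, for the whole second after the job is handed in: The rocker is on (over 0.34 of 0.40 rad), the bar key and the round key are down (over 6 of 8 mm), the square key is up (under 3 mm), and rack, vial, jar and bottle are within 20 mm of where they started (value of joint rocker above 0.34 rad and value of joint each of bar_key, round_key above 0.006 m and value of joint square_key below 0.003 m and not (distance of rack from where it was at the start of the episode above 0.02 m) and not (distance of vial from where it was at the start of the episode above 0.02 m) and not (distance of jar from where it was at the start of the episode above 0.02 m) and not (distance of bottle from where it was at the start of the episode above 0.02 m)); the robot touches nothing.
It fails at once if the square heater key is pressed (3 mm or more) (value of joint square_key above 0.003 m).
It fails at once if the bar key is pressed (3 mm or more) before the rocker is on (value of joint bar_key above 0.003 m and value of joint rocker below 0.3 rad).
It fails at once if the round key is pressed (3 mm or more) before the bar key is down (value of joint round_key above 0.003 m and value of joint bar_key below 0.005 m).
It fails at once if the rack, the vial, the jar or the bottle is lifted, carried or pushed more than 20 mm (distance of any of rack, vial, jar, bottle from where it was at the start of the episode above 0.02 m).
It also fails if it takes over 38 s, if anything falls off the work surface, if the arm or the gripper's body presses on something with over 40 N, if the wrist force passes 120 N, or if a joint passes its speed limit or range.

## Working session

There is one attempt and no reset: what is moved stays moved. The work goes in short steps, Python scripts to look and compute and a tool call to move; the robot and the scene stay as the last step left them, time stands still between calls to the robot, and variables do not carry over. Pictures are saved under pics/ and viewed, and the job is handed in when it is done.

Besides the shell and the picture viewer there is one more tool, called after "Call:" as name(argument=value, ...) on one line, values as JSON. servo_tool: Moves the arm, as the interface text tells. Its arguments: {"type":"object","properties":{"increments":{"type":"array"}},"required":["increments"]}

```bash
mkdir -p pics; cat > h.py <<'E'
import numpy as np,cv2
from cell import env
def save(p,n): cv2.imwrite('pics/'+n,cv2.cvtColor(p['pixels'],cv2.COLOR_RGB2BGR))
def world(p,rc,z=None):
    K=p['camera_matrix'];R=p['R'];t=p['t'];r,c=rc
    ray=np.linalg.inv(K)@np.array([c,r,1.])
    o=-R.T@t;d=R.T@ray
    if z is None:
        s=p['depth'][int(round(r)),int(round(c))]
    else: s=(z-o[2])/d[2]
    return o+s*d
E
python3 - <<'E'
from h import *
s=env.state();print(s['clock'],s['ee_pos'],s['orientation'],s['opening'],env.grasp_offset)
for n in ['top','side']:
    p=env.snapshot(n);save(p,n+'0.png');print(n)
    for k in ['shaker','rocker_press','bar_key_top','round_key_top','square_key_top','vial','jar','rack']:
        for q in env.pinpoint(p,k)[:2]: print(k,round(q['conf'],2),np.round(q['centre'],1),world(p,q['centre']).round(4))
E
```

```text
0.0 [0.15755294 0.52663974 0.23069388] [[ 2.86732349e-01 -7.24929918e-04 -9.58010457e-01]
 [ 9.58009590e-01 -1.32631540e-03  2.86733093e-01]
 [-1.47848542e-03 -9.99998858e-01  3.14192284e-04]] 0.08559671854520459 -0.0187
top
shaker 0.95 [216.7 278.4] [0.5385 0.0338 0.0631]
rocker_press 0.76 [195.7 262.9] [0.5927 0.0759 0.0714]
bar_key_top 0.58 [235.4 278.3] [0.4876 0.0339 0.0707]
round_key_top 0.67 [219.1 299.4] [ 0.5321 -0.0211  0.0694]
round_key_top 0.38 [216.3 279.1] [0.5399 0.0319 0.0619]
square_key_top 0.56 [195.6 284.2] [0.5946 0.0193 0.0701]
vial 0.5 [196.6 340.6] [ 0.5918 -0.1278  0.0836]
vial 0.42 [236.  238.8] [0.4774 0.1342 0.1154]
jar 0.75 [199.5 341.8] [ 0.5859 -0.1324  0.0761]
rack 0.65 [247.1 204.6] [0.4464 0.2156 0.1297]
rack 0.16 [235.  240.2] [0.4799 0.1308 0.1158]
side
shaker 0.6 [242.  268.4] [ 0.5113 -0.0079  0.0659]
rocker_press 0.66 [195.5 262.6] [0.5893 0.0864 0.0745]
bar_key_top 0.69 [195.7 260.4] [0.586  0.0901 0.0735]
bar_key_top 0.62 [226.7 249.3] [0.5072 0.0452 0.0736]
round_key_top 0.63 [238.8 278. ] [ 0.5259 -0.0215  0.0763]
square_key_top 0.67 [206.4 291.1] [0.6112 0.0193 0.0742]
vial 0.2 [191.1 262.8] [0.5959 0.0922 0.0795]
jar 0.93 [263.9 345.6] [ 0.5818 -0.1572  0.0674]
rack 0.98 [197.4 178.3] [0.4405 0.1982 0.0995]
rack 0.54 [230.4 248.6] [0.4971 0.0368 0.0778]
```

```bash
python3 - <<'E'
import cv2
for n,(y0,y1,x0,x1) in {'top':(140,300,180,380),'side':(120,300,150,390)}.items():
    im=cv2.imread(f'pics/{n}0.png')[y0:y1,x0:x1]
    cv2.imwrite(f'pics/{n}0c.png',cv2.resize(im,None,fx=3.3,fy=3.3,interpolation=cv2.INTER_CUBIC))
E
```

```text
(no output)
```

View pics/top0c.png

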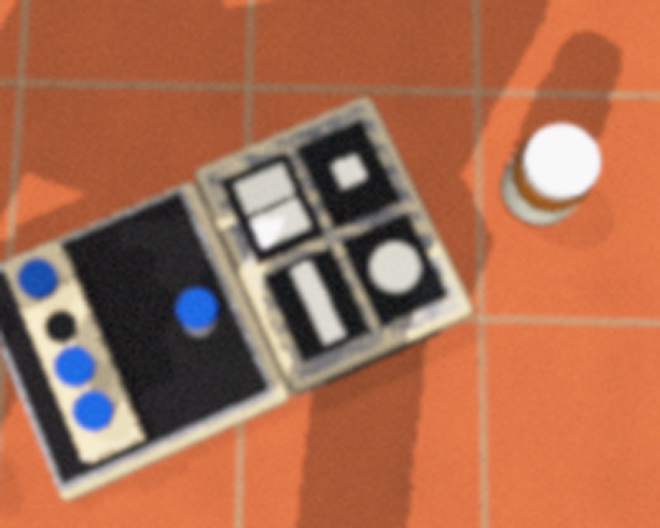

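View pics/side0c.png

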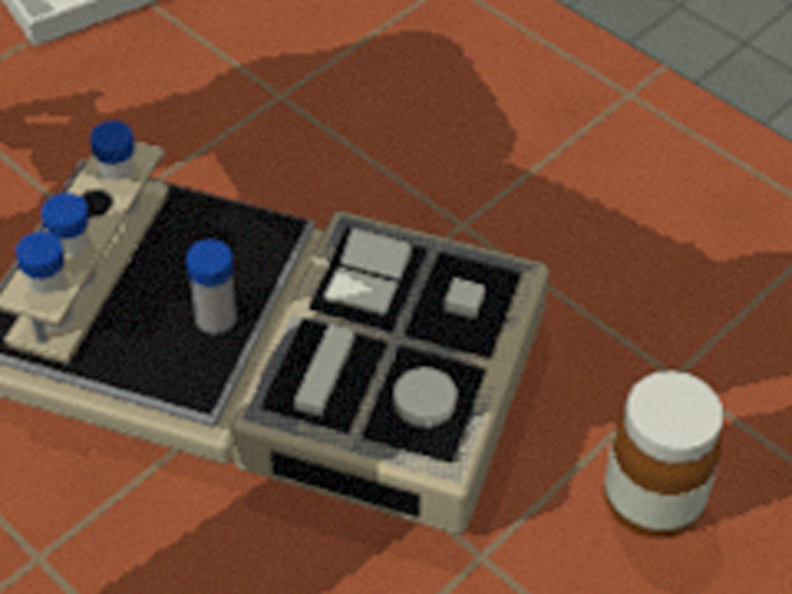

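The rocker is at +x,+y (far left), the square key at far right, the bar near left and the round key near right. The raised +x half of the rocker is the far half (top crop ~265,190). Next I'll fit the shaker pose from the masks.

```bash
python3 - <<'E'
from h import *
from scipy.optimize import least_squares
loc={'bar_key_top':(-43,34),'round_key_top':(-43,-34),'square_key_top':(43,-34)}
for n in ['top','side','wrist']:
    p=env.snapshot(n)
    if n=='wrist': save(p,'wrist0.png')
    A=[];B=[];names=[]
    g=cv2.cvtColor(p['pixels'],cv2.COLOR_RGB2HSV)
    for k in list(loc)+['rocker']:
        q=env.cut_out(p,k)
        if not q: print(n,k,'none');continue
        m=q[0]['pixels'];rc=np.argwhere(m).mean(0)
        w=world(p,rc,0.074 if k!='rocker' else .069)
        print(n,k,round(q[0]['conf'],2),q[0]['bbox'],m.sum(),w.round(4))
        if k in loc: A.append(loc[k]);B.append(w[:2]);names.append(k)
    if len(A)<3: continue
    A=np.array(A)/1000;B=np.array(B)
    f=lambda v:((A@np.array([[np.cos(v[2]),np.sin(v[2])],[-np.sin(v[2]),np.cos(v[2])]])+v[:2])-B).ravel()
    r=least_squares(f,[.54,.03,.35]);print(n,r.x.round(4),(r.fun*1000).round(1))
E
```

```text
top bar_key_top 0.46 [267.2, 218.1, 287.5, 243.3] 190 [0.498  0.0427 0.074 ]
top round_key_top 0.57 [289.0, 210.6, 304.3, 228.8] 163 [ 0.5256 -0.0185  0.074 ]
top square_key_top 0.47 [281.6, 189.5, 292.0, 197.2] 62 [0.6031 0.0182 0.074 ]
top rocker 0.56 [250.2, 189.0, 275.7, 216.1] 348 [0.5761 0.0801 0.069 ]
top [0.5504 0.0305 0.4379] [-0.9  0.4  0.2 -0.1  0.7 -0.3]
side bar_key_top 0.66 [241.9, 217.3, 260.1, 245.8] 274 [0.4971 0.0381 0.074 ]
side round_key_top 0.61 [270.0, 229.4, 290.5, 248.5] 264 [ 0.5273 -0.0229  0.074 ]
side square_key_top 0.68 [285.4, 206.4, 298.5, 216.5] 103 [0.6041 0.0139 0.074 ]
side rocker 0.67 [247.2, 191.7, 273.0, 212.9] 390 [0.5776 0.0781 0.069 ]
side [0.5508 0.0261 0.4493] [ 0.2 -0.  -0.4 -0.2  0.2  0.2]
wrist bar_key_top none
wrist round_key_top none
wrist square_key_top none
wrist rocker none
```

View pics/wrist0.png

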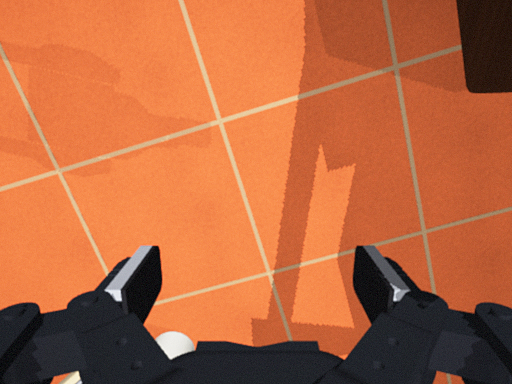

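Call:
servo_tool(increments=[{"tx":-364,"ty":0,"tz":-518,"twist":48,"gripper":0},{"tx":-364,"ty":0,"tz":-518,"twist":48,"gripper":0},{"tx":-364,"ty":0,"tz":-518,"twist":48,"gripper":0},{"tx":-364,"ty":0,"tz":-518,"twist":48,"gripper":0},{"tx":-364,"ty":0,"tz":-518,"twist":48,"gripper":0},{"tx":-364,"ty":0,"tz":-518,"twist":48,"gripper":0},{"tx":-364,"ty":0,"tz":-518,"twist":48,"gripper":0},{"tx":-364,"ty":0,"tz":-518,"twist":48,"gripper":0},{"tx":-364,"ty":0,"tz":-518,"twist":48,"gripper":0},{"tx":-364,"ty":0,"tz":-518,"twist":48,"gripper":0},{"tx":-364,"ty":0,"tz":-518,"twist":48,"gripper":0},{"tx":-364,"ty":0,"tz":-518,"twist":48,"gripper":0},{"tx":-364,"ty":0,"tz":-518,"twist":48,"gripper":0},{"tx":-364,"ty":0,"tz":-518,"twist":48,"gripper":0},{"tx":-364,"ty":0,"tz":-518,"twist":48,"gripper":0},{"tx":-364,"ty":0,"tz":-518,"twist":48,"gripper":0},{"tx":-364,"ty":0,"tz":-518,"twist":48,"gripper":0},{"tx":-364,"ty":0,"tz":-518,"twist":48,"gripper":0},{"tx":-364,"ty":0,"tz":-518,"twist":48,"gripper":0},{"tx":-364,"ty":0,"tz":-518,"twist":48,"gripper":0}])

```text
clock: 3.32
ee_pos: [0.5488, 0.031, 0.2317]
orientation: [[0.903, 0.0, -0.43], [0.43, 0.0, 0.903], [0.0, -1.0, 0.0]]
ft_force: [-0.8, -0.1, 0.9]
opening: -0.0001
```

```bash
python3 - <<'E'
from h import *
s=env.state();print(s['clock'],s['ee_pos'],s['orientation'].round(3),s['opening'],s['joint_pos'],s['ft_force'])
p=env.snapshot('wrist');save(p,'wrist1.png')
for k in ['bar_key_top','round_key_top','square_key_top','rocker_press']:
    for q in env.cut_out(p,k)[:1]:
        rc=np.argwhere(q['pixels']).mean(0);print(k,q['conf'],q['bbox'],world(p,rc,.074).round(4))
    for q in env.pinpoint(p,k)[:1]: print(' pp',q['conf'],np.round(q['centre'],1),world(p,q['centre'],.074).round(4),world(p,q['centre']).round(4))
E
```

```text
3.3167 [0.54882558 0.03100479 0.23168335] [[ 0.903  0.    -0.43 ]
 [ 0.43   0.     0.903]
 [ 0.    -1.     0.   ]] -8.372568203209557e-05 [-1.59061225e-01  3.79757400e-01  1.29767125e+00  1.66487497e-04
  1.46400486e+00 -6.03100829e-01] [-0.79321176 -0.07544896  0.9013    ]
bar_key_top 0.65 [176.2, 131.5, 253.2, 153.0] [0.4999 0.0413 0.074 ]
 pp 0.72 [142.7 213.6] [0.4987 0.0419 0.074 ] [0.4987 0.0418 0.0731]
round_key_top 0.67 [194.8, 190.7, 240.0, 233.6] [ 0.5293 -0.0187  0.074 ]
 pp 0.64 [210.9 216. ] [ 0.5273 -0.0184  0.074 ] [ 0.5273 -0.018   0.0751]
square_key_top 0.7 [291.9, 200.1, 314.9, 219.9] [0.6062 0.0177 0.074 ]
 pp 0.72 [212.2 302.4] [0.6047 0.0168 0.074 ] [0.6047 0.0168 0.0737]
rocker_press 0.74 [278.0, 119.0, 337.9, 164.0] [0.5775 0.0791 0.074 ]
 pp 0.6 [147.4 325.9] [0.5948 0.0828 0.074 ] [0.5949 0.0827 0.0735]
```

View pics/wrist1.png

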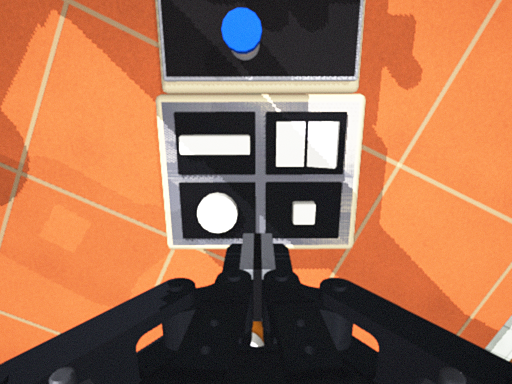

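The wrist view shows the deck square to the tool. The bar is at (214,143), the round key at (216,211), the square at (302,212) and the raised half of the rocker at (322,145). I'll go to the rocker.

Call:
servo_tool(increments=[{"tx":31,"ty":0,"tz":15,"gripper":0},{"tx":62,"ty":20,"tz":30,"gripper":0},{"tx":62,"ty":50,"tz":30,"gripper":0},{"tx":62,"ty":85,"tz":30,"gripper":0},{"tx":62,"ty":115,"tz":30,"gripper":0},{"tx":62,"ty":135,"tz":30,"gripper":0},{"tx":62,"ty":145,"tz":30,"gripper":0},{"tx":62,"ty":145,"tz":30,"gripper":0},{"tx":62,"ty":145,"tz":30,"gripper":0}])

```text
schema error: expected keys tx, ty, tz, twist, gripper
```

```bash
python3 - <<'E'
from h import *
p=env.snapshot('side');save(p,'s1.png');im=cv2.imread('pics/s1.png')[100:290,180:400]
cv2.imwrite('pics/s1c.png',cv2.resize(im,None,fx=3,fy=3,interpolation=cv2.INTER_CUBIC))
E
```

```text
(no output)
```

View pics/s1c.png

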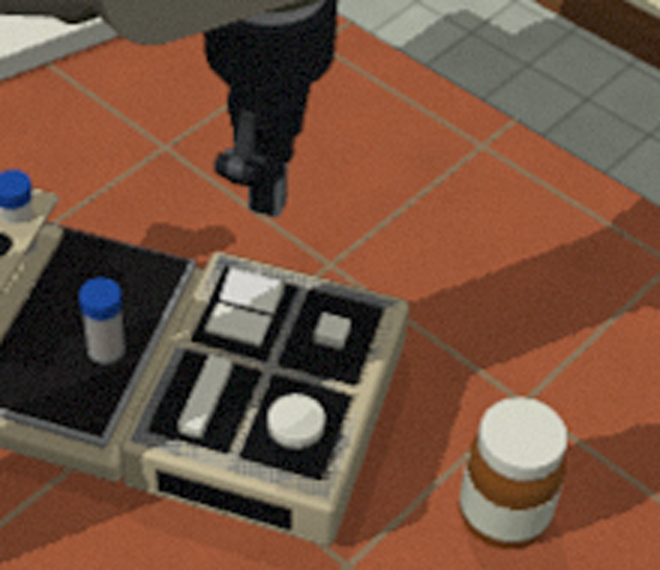

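The call was refused because every row needs a "twist" value. The arm is still at hover and nothing has been touched. Sending it again.

Call:
servo_tool(increments=[{"tx":31,"ty":0,"tz":15,"twist":0,"gripper":0},{"tx":62,"ty":20,"tz":30,"twist":0,"gripper":0},{"tx":62,"ty":50,"tz":30,"twist":0,"gripper":0},{"tx":62,"ty":85,"tz":30,"twist":0,"gripper":0},{"tx":62,"ty":115,"tz":30,"twist":0,"gripper":0},{"tx":62,"ty":135,"tz":30,"twist":0,"gripper":0},{"tx":62,"ty":145,"tz":30,"twist":0,"gripper":0},{"tx":62,"ty":145,"tz":30,"twist":0,"gripper":0},{"tx":62,"ty":145,"tz":30,"twist":0,"gripper":0}])

```text
clock: 4.57
ee_pos: [0.5932, 0.0832, 0.087]
orientation: [[0.904, 0.001, -0.428], [0.428, -0.0, 0.904], [0.001, -1.0, -0.0]]
ft_force: [0.0, -0.8, 0.4]
opening: 0.0002
```

```bash
python3 - <<'E'
from h import *
p=env.snapshot('side');save(p,'s2.png');im=cv2.imread('pics/s2.png')[100:290,180:400]
cv2.imwrite('pics/s2c.png',cv2.resize(im,None,fx=3,fy=3,interpolation=cv2.INTER_CUBIC))
E
```

```text
(no output)
```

View pics/s2c.png

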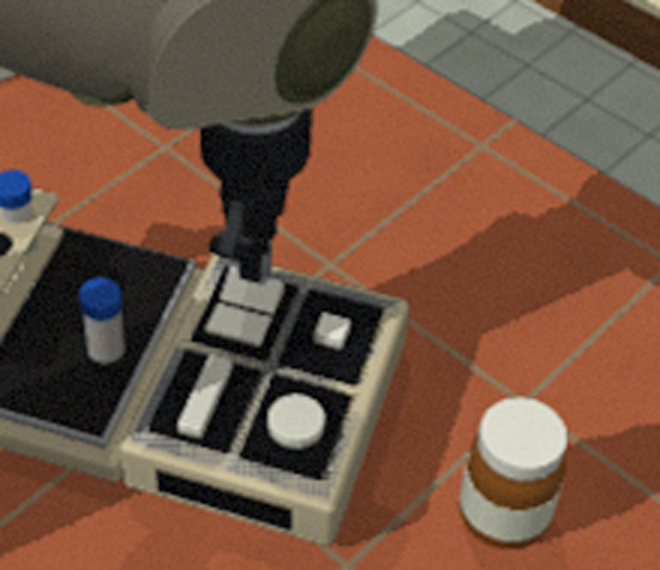

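Call:
servo_tool(increments=[{"tx":0,"ty":6,"tz":0,"twist":0,"gripper":0},{"tx":0,"ty":10,"tz":0,"twist":0,"gripper":0},{"tx":0,"ty":13,"tz":0,"twist":0,"gripper":0},{"tx":0,"ty":16,"tz":0,"twist":0,"gripper":0},{"tx":0,"ty":18,"tz":0,"twist":0,"gripper":0},{"tx":0,"ty":20,"tz":0,"twist":0,"gripper":0},{"tx":0,"ty":20,"tz":0,"twist":0,"gripper":0},{"tx":0,"ty":20,"tz":0,"twist":0,"gripper":0}])

```text
clock: 5.28
ee_pos: [0.5933, 0.0833, 0.067]
orientation: [[0.904, 0.002, -0.428], [0.428, -0.0, 0.904], [0.001, -1.0, -0.001]]
ft_force: [0.9, 0.3, 7.2]
opening: -0.0
```

Call:
servo_tool(increments=[{"tx":0,"ty":1,"tz":0,"twist":0,"gripper":0},{"tx":0,"ty":2,"tz":0,"twist":0,"gripper":0},{"tx":0,"ty":2,"tz":0,"twist":0,"gripper":0},{"tx":0,"ty":2,"tz":0,"twist":0,"gripper":0}])

```text
clock: 5.62
ee_pos: [0.5934, 0.0833, 0.0668]
orientation: [[0.904, 0.003, -0.428], [0.428, -0.0, 0.904], [0.003, -1.0, -0.002]]
ft_force: [-4.3, 0.2, 20.9]
opening: 0.0002
```

Call:
servo_tool(increments=[{"tx":0,"ty":-20,"tz":0,"twist":0,"gripper":0},{"tx":0,"ty":-60,"tz":0,"twist":0,"gripper":0},{"tx":0,"ty":-60,"tz":0,"twist":0,"gripper":0},{"tx":-35,"ty":-60,"tz":1,"twist":0,"gripper":0},{"tx":-70,"ty":-60,"tz":2,"twist":0,"gripper":0},{"tx":-103,"ty":-60,"tz":3,"twist":0,"gripper":0},{"tx":-103,"ty":-60,"tz":3,"twist":0,"gripper":0},{"tx":-103,"ty":-40,"tz":3,"twist":0,"gripper":0},{"tx":-103,"ty":-24,"tz":3,"twist":0,"gripper":0},{"tx":-103,"ty":-24,"tz":3,"twist":0,"gripper":0}])

```text
clock: 6.45
ee_pos: [0.4969, 0.042, 0.086]
orientation: [[0.904, -0.005, -0.428], [0.428, 0.001, 0.904], [-0.004, -1.0, 0.003]]
ft_force: [-0.6, -0.2, -0.2]
opening: -0.0001
```

```bash
python3 - <<'E'
from h import *
p=env.snapshot('side');save(p,'s3.png');im=cv2.imread('pics/s3.png')[100:290,180:400]
cv2.imwrite('pics/s3c.png',cv2.resize(im,None,fx=3,fy=3,interpolation=cv2.INTER_CUBIC))
E
```

```text
(no output)
```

View pics/s3c.png

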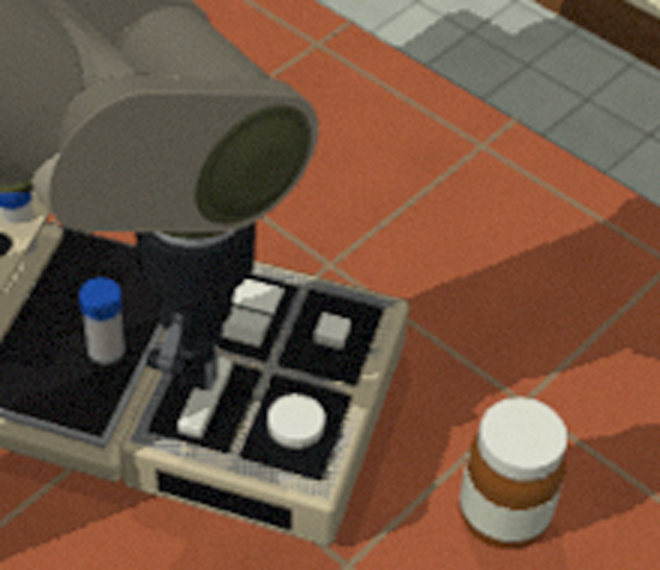

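The rocker has flipped: its far half is now level and its near half is raised. The tip is above the bar, so I'll press it.

Call:
servo_tool(increments=[{"tx":0,"ty":6,"tz":0,"twist":0,"gripper":0},{"tx":0,"ty":11,"tz":0,"twist":0,"gripper":0},{"tx":0,"ty":14,"tz":0,"twist":0,"gripper":0},{"tx":0,"ty":17,"tz":0,"twist":0,"gripper":0},{"tx":0,"ty":19,"tz":0,"twist":0,"gripper":0},{"tx":0,"ty":21,"tz":0,"twist":0,"gripper":0},{"tx":0,"ty":22,"tz":0,"twist":0,"gripper":0},{"tx":0,"ty":22,"tz":0,"twist":0,"gripper":0},{"tx":0,"ty":22,"tz":0,"twist":0,"gripper":0}])

```text
clock: 7.25
ee_pos: [0.4984, 0.0419, 0.0663]
orientation: [[0.904, -0.0, -0.428], [0.428, -0.0, 0.904], [-0.0, -1.0, 0.0]]
ft_force: [0.1, 1.0, -0.0]
opening: 0.0
```

Call:
servo_tool(increments=[{"tx":0,"ty":1,"tz":0,"twist":0,"gripper":0},{"tx":0,"ty":2,"tz":0,"twist":0,"gripper":0},{"tx":0,"ty":2,"tz":0,"twist":0,"gripper":0},{"tx":0,"ty":2,"tz":0,"twist":0,"gripper":0}])

```text
clock: 7.58
ee_pos: [0.4985, 0.0419, 0.0659]
orientation: [[0.904, 0.001, -0.428], [0.428, -0.0, 0.904], [0.001, -1.0, -0.001]]
ft_force: [-6.1, -0.3, 18.8]
opening: 0.0001
```

The bar is at its stop: z is 65.9 mm and the force is rising. Next is the round key.

Call:
servo_tool(increments=[{"tx":0,"ty":-20,"tz":0,"twist":0,"gripper":0},{"tx":0,"ty":-55,"tz":0,"twist":0,"gripper":0},{"tx":0,"ty":-55,"tz":0,"twist":0,"gripper":0},{"tx":1,"ty":-55,"tz":-35,"twist":0,"gripper":0},{"tx":1,"ty":-55,"tz":-67,"twist":0,"gripper":0},{"tx":1,"ty":-55,"tz":-67,"twist":0,"gripper":0},{"tx":1,"ty":-40,"tz":-67,"twist":0,"gripper":0},{"tx":1,"ty":-24,"tz":-67,"twist":0,"gripper":0},{"tx":1,"ty":-24,"tz":-67,"twist":0,"gripper":0}])

```text
clock: 8.33
ee_pos: [0.5265, -0.018, 0.0857]
orientation: [[0.904, -0.005, -0.428], [0.428, 0.001, 0.904], [-0.004, -1.0, 0.003]]
ft_force: [-0.1, -0.0, -0.9]
opening: -0.0003
```

```bash
python3 - <<'E'
from h import *
p=env.snapshot('side');save(p,'s4.png');im=cv2.imread('pics/s4.png')[100:290,180:400]
cv2.imwrite('pics/s4c.png',cv2.resize(im,None,fx=3,fy=3,interpolation=cv2.INTER_CUBIC))
E
```

```text
(no output)
```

View pics/s4c.png

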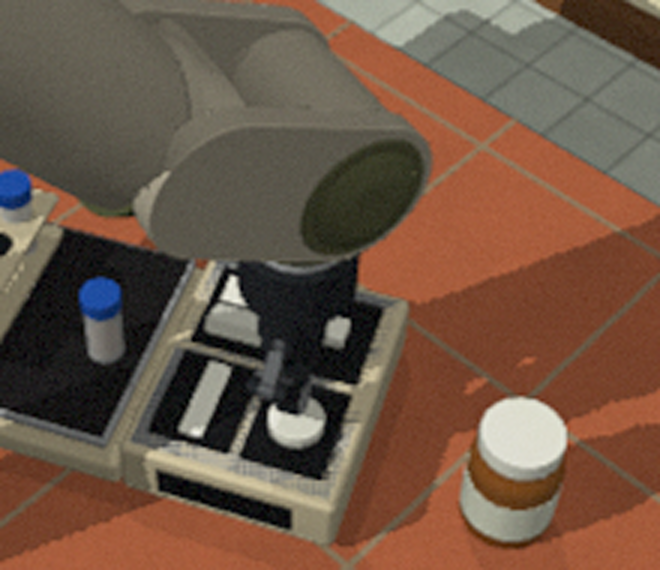

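The bar is visibly flush now and the tip is over the round key. Pressing.

Call:
servo_tool(increments=[{"tx":0,"ty":6,"tz":0,"twist":0,"gripper":0},{"tx":0,"ty":11,"tz":0,"twist":0,"gripper":0},{"tx":0,"ty":14,"tz":0,"twist":0,"gripper":0},{"tx":0,"ty":17,"tz":0,"twist":0,"gripper":0},{"tx":0,"ty":19,"tz":0,"twist":0,"gripper":0},{"tx":0,"ty":21,"tz":0,"twist":0,"gripper":0},{"tx":0,"ty":23,"tz":0,"twist":0,"gripper":0},{"tx":0,"ty":24,"tz":0,"twist":0,"gripper":0},{"tx":0,"ty":24,"tz":0,"twist":0,"gripper":0},{"tx":0,"ty":24,"tz":0,"twist":0,"gripper":0}])

```text
clock: 9.22
ee_pos: [0.5281, -0.0181, 0.0659]
orientation: [[0.904, 0.001, -0.428], [0.428, -0.0, 0.904], [0.001, -1.0, -0.001]]
ft_force: [-5.3, 3.0, 18.5]
opening: 0.0004
```

The round key is at its stop too. I'll lift and check.

Call:
servo_tool(increments=[{"tx":0,"ty":-20,"tz":0,"twist":0,"gripper":0},{"tx":0,"ty":-60,"tz":0,"twist":0,"gripper":0},{"tx":0,"ty":-100,"tz":0,"twist":0,"gripper":0},{"tx":0,"ty":-140,"tz":0,"twist":0,"gripper":0},{"tx":0,"ty":-165,"tz":0,"twist":0,"gripper":0},{"tx":20,"ty":-165,"tz":0,"twist":0,"gripper":0},{"tx":20,"ty":-165,"tz":0,"twist":0,"gripper":0},{"tx":20,"ty":-165,"tz":0,"twist":0,"gripper":0},{"tx":20,"ty":-165,"tz":0,"twist":0,"gripper":0}])

```text
clock: 9.97
ee_pos: [0.5455, -0.0096, 0.2284]
orientation: [[0.904, -0.002, -0.428], [0.428, 0.0, 0.904], [-0.002, -1.0, 0.001]]
ft_force: [-0.7, 0.3, 0.3]
opening: 0.0004
```

```bash
python3 - <<'E'
from h import *
p=env.snapshot('side');save(p,'s5.png');im=cv2.imread('pics/s5.png')[100:290,180:400]
cv2.imwrite('pics/s5c.png',cv2.resize(im,None,fx=3,fy=3,interpolation=cv2.INTER_CUBIC))
w=env.snapshot('wrist');save(w,'w5.png')
R=np.array([[.904,-.428],[.428,.904]])
for k,l in {'rock+x':(61,34),'rock-x':(25,34),'bar':(-43,34),'round':(-43,-34),'square':(43,-34)}.items():
    o=np.array([.5515,.0286])+R@np.array(l)/1000
    c=w['R']@np.array([*o,.068])+w['t'];uv=w['camera_matrix']@c;u,v=uv[:2]/uv[2]
    pts=[world(w,(int(v)+i,int(u)+j))[2] for i in range(-3,4) for j in range(-3,4) if 0<v<380]
    print(k,round(u),round(v),np.median(pts).round(4) if pts else None)
E
```

```text
rock+x 349 104 0.0677
rock-x 309 104 0.0768
bar 234 104 0.0671
round 236 177 0.0669
square 325 177 0.0746
```

View pics/s5c.png

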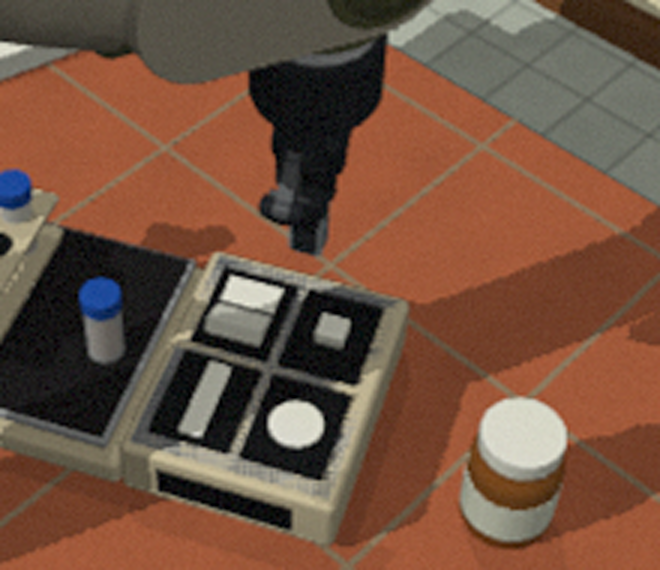

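View pics/w5.png

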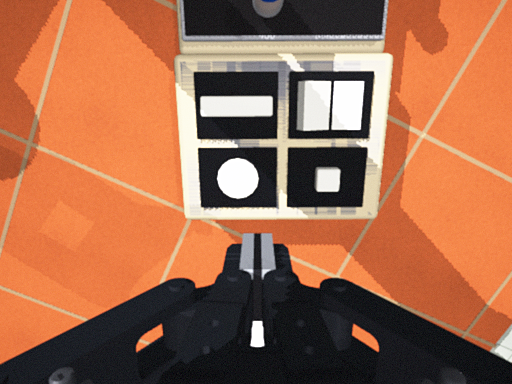

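The pictures and depth agree. The rocker is flipped, with its +x half level at 67.7 mm. The bar and round keys are flush at about 67 mm, and the square key is still up at 74.6 mm. The vial, rack and jar haven't moved.

```bash
python3 -c "
from cell import env
print(env.finish_job())"
```

```text
the job is handed in; nothing more can be done
None
```

I pressed the rocker, then the bar key, then the round key, each down to its stop with closed fingers. I then lifted clear and handed the job in at about 10 s of the 38 s allowed. No verdict was reported.

| Control | Fingertip height at the stop | Force at the stop | Height after lifting (wrist depth) | Expected |
|---|---|---|---|---|
| Rocker, +x half | 66.8 mm | 20.9 N | 67.7 mm | 67 mm (on) |
| Bar key | 65.9 mm | 18.8 N | 67.1 mm | 66 mm (down) |
| Round key | 65.9 mm | 18.5 N | 66.9 mm | 66 mm (down) |
| Square key | not touched | – | 74.6 mm | 74 mm (up) |

- **Scene:** The jar, the vial and the visible part of the rack look unmoved in the last side view. I did not check the bottle: I only passed over that area at about 230 mm, and it is 140 mm high. The arm was well clear at the end, with the tool at 228 mm and almost no force on it.
- **Failed or disagreed:**
  - One move call was refused because its rows left out "twist"; nothing moved.
  - The top and side cameras disagreed by about 4 mm on the shaker's position, so I used the closer wrist view instead.
  - The first bar press read zero force at 66.3 mm, so I pressed 2 mm further to confirm the stop.

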